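# Free a stuck glass stopper from a reagent bottle

### The arm

A 6-joint arm with a two-finger parallel gripper is mounted at the origin on the work surface. World frame = base frame: x ahead of the robot, y to its left, z up, the work surface at z = 0. Lengths are in mm, angles in rad, forces in N, time in s.
With the tool pointing down it reaches from about 350 to 975 mm from the base axis. Payload 4.9 kg.
Tool frame: the origin (TCP) lies where the fingers leave the gripper's body, on its centre line; the fingertips stand robot.tip_extent ahead of it and the grasp point (between the pads) lies 54 mm ahead of it (robot.tip_extent is the distance from the TCP to the fingertips, in mm); z points along the fingers, y is the line along which they close (so a half turn about z gives the same grasp; the last joint's range is limited). The gripper opens to 85 mm and grips with 20 to 120 N. Pads are 22 mm wide; open, the fingers measure 114 mm over their backs; the gripper's body (76 mm by 85 mm) begins 54 mm behind the grasp point. The pads swing forward as they close: fully open they stand 13 mm farther back than shut.
Start: joints at [-1.466, 0.053, 1.613, -0, 1.476, -0.119], TCP at [138.707, -609.395, 303.904] pointing down, gripper open.
Joint ranges: [-3.01, 3.01], [-1.01, 2.22], [0.06, 2.58], [-1.02, 4.17], [0.09, 2.62], [-3.14, 3.14]. Speed limits (rad/s): [2.57, 2.57, 3.14, 3.14, 3.14, 3.14].

### API

Orientations are given as a unit quaternion [w, x, y, z].
In Python, from bench import robot gives the robot as it stands. The module is installed in compiled form; this text tells all that it offers.
- The arm moves only by the tool carry_out, never from a script. Its arguments are lists of equal length, an entry for each row: "angular": the turn, a rotation vector about the tool's x, y, z in degrees, a list of three; "travel": the shift along the tool's x, y, z in mm, a list of three; "fingers": the closure, from 0 (fully open) to 1 (shut). In form: {"angular": [[rx, ry, rz], ...], "travel": [[x, y, z], ...], "fingers": [fingers, ...]}. A call has exactly 10 rows; each row is the pose to reach, as a shift and turn from the pose commanded when the call began, along the tool's axes at that moment; what a row does not reach only later rows make up. A row lasts 1/10 s, in which the tool goes at most 50 mm and 8.59 degrees, less where a joint would pass 70% of its speed; a pose out of reach is approached as far as the arm can. A call with a gripper value outside its range is refused whole. The fingers move at their own pace and stop on an object; the grip force is fixed at half the most. Time passes only in rows, so rows that repeat a pose let the fingers close, or fill a call up. It gives the time, the measured TCP pose, the force and the opening at its end, in the units of the state.
- robot.observe(): the state, without advancing time (a new reading comes with each control period).
- robot.read_camera(name): name is "scene" or "side" or "wrist"; returns the picture (480x640x3 uint8, red, green, blue); there is no depth.
- robot.calibration(name): a dict with "intrinsics" (3x3 intrinsics, pixels), "rvec" (rotation vector, rad) and "tvec" (3), from world to camera coordinates, as OpenCV has them. Camera axes: x right, y down, z forward; pixel columns grow to the right and rows downward; lengths in mm; the calibration is good to about 2 mm. The wrist camera is an equidistant fisheye: a pixel r from the principal point sees the ray r / f radians off the axis. A picture is of the moment at which its call begins: read the wrist's pose just before it. calibration takes no time and is no camera call; for the wrist camera it gives the pose at the moment of the call.
- robot.finish_job(): hands the job in, once; it reports no verdict.
Trained networks look in the newest picture that a camera, given by its name, has taken for a name from the list of things; names that differ only in an ending like _2 or _b are one class to them, and where a whole thing is asked for, a point or a joint stands for the part that bears it (a point fixed in the world has none). Each returns a list of dicts, best first, with "conf" (0 to 1); they miss things now and then, are a little off and sometimes report something else, mostly with a low value. They report only what shows in the picture. A call takes as long as a camera call.
- robot.recognise(target, camera): "box" ([left, top, right, bottom] in pixels, round what is visible of it).
- robot.pinpoint(target, camera): "at" ([row, column] in pixels: a listed point, or the origin of a listed thing).
The state is a dict: "time": time; "q": joint angles; "dq": joint speeds; "effort": joint torques, N m; "tool_pos": TCP position; "ee_rot": TCP orientation; "force": force on the tool from outside, world axes, zero at the start; "ft_torque": the same for the moment, N m; "gripper_width": finger opening in mm.
Only numpy, scipy, OpenCV 4.12 (cv2) and the standard library are available. Lean on these libraries where they do the work, as an engineer would, in place of code of your own. Each camera call takes 0.05 s, during which the arm holds its last target. There are 200 camera calls.

### The job

Push the steel retainer arm off the stopper until it snaps over to its open stop. Then break the tight glass stopper free by twisting it back and forth while easing it up, without pulling the bottle up out of its rack, and put the stopper gently down inside the shallow steel tray. Leave the arm open, the bottle standing fully down in the rack, and the other things on the bench where they are.

Things in the scene. Friction and masses are not known exactly. Their poses are not given: they have to be found in the camera images.
- rack: White plastic bottle rack fixed to the bench: base 225 x 110 x 10 mm, a square 88 mm well, walls up to 55 mm, and two upright steel posts at +75 mm (hinge) and +135 mm (spring strut) along the rack's x. Origin: on the bench straight below the bottle's axis; z up. A square amber glass bottle 72 mm wide stands in the well. The posts are on its left seen from the robot (rack x along world +y within 25 degrees).
- bottle (a joint): How far the bottle is lifted out of the well, in m: 0 is fully down. The rack keeps it from turning or tilting; only its weight (about 6 N) holds it down. A straight pull on the stopper needs 10 to 15 N and so lifts the bottle too; while the stopper is being turned far less is needed: about 3 N if it rises 2 mm for each swing of 0.9 rad.
- bottle_mouth (a point): Centre of the bottle's rim, 145 mm above the bench. The neck is 36 mm across at the rim. The stopper's plug is gripped by the neck until raised 17 mm, and is out of the neck after 24 mm. The point rises with the bottle and its axes are those of the rack.
- stopper_tab (a point): Centre of the clear glass stopper's flat thumb tab: 32 mm wide along x, 12 mm thick along y (grasp across these flats), 38 mm tall along z. Below it a collar 30 mm across, 3 mm thick, on the rim at the start; then a plug 20 mm across, 24 mm long, ending 46 mm below this point. Starts 167 mm above the bench, x along the rack's x within 5 degrees. Turns endlessly, about 0.13 N m. 50 g.
- retainer (a joint): Angle of the steel retainer arm about the post, in rad. 0 is shut: the arm points from the post along the rack's -x, 7 mm above the stopper, barring it. It grows counter-clockwise seen from above, to the open stop at 1.8. An over-centre spring holds it at either stop: it resists (about 2 N at the pin) until 0.9, then snaps over by itself.
- retainer_pin (a point): Middle of the upright black pin at the free end of the retainer arm: 12 mm across, rising 29 mm above the arm's top. This point is 214 mm above the bench and 112 mm from the hinge axis. The point's x axis points along the arm from the pin to the hinge.
- retainer_hinge (a point): Point on the vertical hinge axis of the retainer arm, on the post, level with the arm's underside. The arm is a flat bar 14 mm wide and 7 mm thick, its underside 193 mm and its top 200 mm above the bench; the hinge boss is 28 mm across and its stud rises to 219 mm.
- tray: Shallow open steel tray fixed to the bench, 150 mm (its x) by 130 mm (its y), 22 mm high, walls and floor 3 mm. Origin: centre of its underside, on the bench.
- flask: Bystander: clear glass conical flask, 68 mm across at the foot, 104 mm tall. Origin: centre of its foot.
- jar: Bystander: white plastic jar with a screw cap, 56 mm across, 90 mm tall. Origin: centre of its foot.
- tube_rack: Bystander: tube rack 75 x 120 mm and 45 mm high holding five capped tubes whose tops are 92 mm above the bench. Origin: centre of its underside.

How it is judged:
By the outcome, as a careful person would: the job done as asked, in the order asked, and still so for the second after the job is handed in, with the robot touching nothing.
It also fails if it takes over 72 s, if anything falls off the work surface, if the arm or the gripper's body presses on something with over 40 N, if the wrist force passes 120 N, or if a joint passes its speed limit or range.

## Working session

There is one attempt and no reset: what is moved stays moved. The work goes in short steps, Python scripts to look and compute and a tool call to move; the robot and the scene stay as the last step left them, time stands still between calls to the robot, and variables do not carry over. Pictures are saved under pics/ and viewed, on a budget of 10 in all, crops included, one or two more only if the job needs it, and the job is handed in when it is done.

Besides the shell and the picture viewer there is one more tool, called after "Call:" as name(argument=value, ...), one argument or row to a line, values as JSON. carry_out: Moves the arm, as the interface text tells. Its arguments: {"type":"object","properties":{"angular":{"type":"array"},"travel":{"type":"array"},"fingers":{"type":"array"}},"required":["angular","travel","fingers"]}

```bash
mkdir -p pics
cat > h.py <<'E'
import numpy as np, cv2, json
from scipy.spatial.transform import Rotation as R
from bench import robot
def cam(n):
    c=robot.calibration(n); K=np.array(c["intrinsics"],float); r=cv2.Rodrigues(np.array(c["rvec"],float))[0]; t=np.array(c["tvec"],float).ravel()
    return K,r,t
def ray(n,at,c=None):
    K,r,t=c or cam(n); v,u=at
    x=(u-K[0,2])/K[0,0]; y=(v-K[1,2])/K[1,1]
    if n=="wrist":
        th=np.hypot(x,y); s=np.sin(th)/th if th>1e-9 else 1; d=np.array([x*s,y*s,np.cos(th)])
    else: d=np.array([x,y,1.])
    return -r.T@t, r.T@(d/np.linalg.norm(d))
def atz(n,at,z,c=None):
    o,d=ray(n,at,c); return o+d*(z-o[2])/d[2]
def save(n,f,box=None,scale=1):
    im=robot.read_camera(n)
    im=im if box is None else im[box[1]:box[3],box[0]:box[2]]
    cv2.imwrite("pics/"+f,cv2.resize(np.ascontiguousarray(im[...,::-1]),None,fx=scale,fy=scale))
E
python3 - <<'E'
from h import *
print(robot.tip_extent, robot.observe())
Z=dict(rack=0,bottle_mouth=145,stopper_tab=167,retainer_pin=214,retainer_hinge=193,tray=0,flask=0,jar=0,tube_rack=0)
for n in("scene","side"):
    save(n,n+"0.png")
    for k,z in Z.items():
        for p in robot.pinpoint(k,n)[:2]:
            print(n,k,round(p["conf"],2),np.round(p["at"]),np.round(atz(n,p["at"],z)))
E
```

```text
72.6 {'time': 0.0, 'q': array([-1.46598274e+00,  5.33469453e-02,  1.61428165e+00, -4.59672790e-06,
        1.47600035e+00, -1.19014343e-01]), 'dq': array([-0.00100432, -0.00103009,  0.00130954, -0.00094736, -0.00026415,
       -0.00058049]), 'effort': array([-4.08384412e-04, -3.93682337e+01, -3.70180070e+01, -9.47489843e-05,
        6.95703246e-03, -3.24923597e-06]), 'tool_pos': array([ 138.66840058, -608.93961641,  302.67639181]), 'ee_rot': array([-1.01813742e-03,  9.93743626e-01,  1.11680656e-01,  4.94140259e-06]), 'force': array([ 0.27883533,  0.03126092, -0.35658182]), 'ft_torque': array([-0.01417839,  0.00212548, -0.04554185]), 'gripper_width': 85.1214280331354}
scene rack 0.86 [239. 384.] [533. 201.   0.]
scene bottle_mouth 0.95 [214. 386.] [538. 191. 145.]
scene stopper_tab 0.63 [210. 388.] [540. 195. 167.]
scene retainer_pin 0.64 [205. 379.] [553. 164. 214.]
scene retainer_hinge 0.86 [198. 416.] [521. 267. 193.]
scene tray 0.95 [235. 253.] [ 507. -185.    0.]
scene tray 0.44 [308. 310.] [745. -23.   0.]
scene flask 0.81 [309. 305.] [748. -35.   0.]
scene jar 0.79 [228. 470.] [500. 461.   0.]
scene tube_rack 0.86 [246. 167.] [ 538. -435.    0.]
side rack 0.9 [336. 306.] [549. 196.   0.]
side rack 0.26 [248. 392.] [ 490. -185.    0.]
side bottle_mouth 0.79 [300. 307.] [546. 186. 145.]
side bottle_mouth 0.25 [249. 294.] [661.  65. 145.]
side stopper_tab 0.39 [299. 305.] [543. 197. 167.]
side retainer_pin 0.87 [272. 309.] [554. 159. 214.]
side retainer_hinge 0.83 [317. 298.] [519. 262. 193.]
side tray 0.86 [248. 390.] [ 497. -185.    0.]
side tray 0.39 [441. 265.] [487. 464.   0.]
side flask 0.55 [250. 297.] [732. -39.   0.]
side jar 0.8 [441. 268.] [482. 462.   0.]
side jar 0.16 [317. 298.] [600. 158.   0.]
side tube_rack 0.9 [198. 407.] [ 542. -415.    0.]
```

```bash
python3 -c "
import cv2,numpy as np
a=cv2.imread('pics/scene0.png');b=cv2.imread('pics/side0.png');cv2.imwrite('pics/both.png',cv2.resize(np.vstack([a,b])[:, :],(400,600)) )"
```

```text
(no output)
```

View pics/scene0.png

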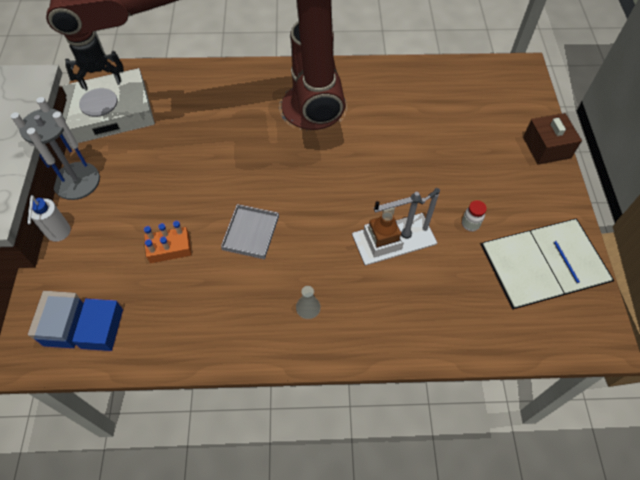

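View pics/side0.png

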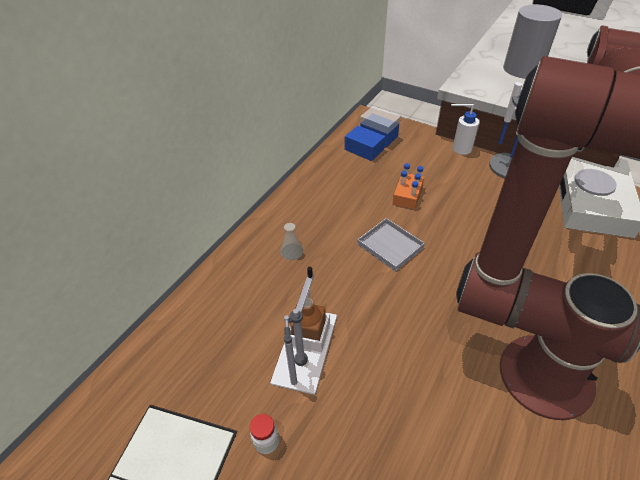

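The pictures show the rack at about (384,240) in scene, with the arm shut over the stopper. The tray is at (250,231), and the pin end points toward the tray. The rack's yaw is about 107°, and the hinge-to-pin distance measures 109 mm against 112 mm given. I'm moving in for a wrist view.

Call:
carry_out(
  angular=[
    [0, 0, -5],
    [0, 0, -10],
    [0, 0, -14],
    [0, 0, -19],
    [0, 0, -24],
    [0, 0, -28],
    [0, 0, -33],
    [0, 0, -38],
    [0, 0, -42],
    [0, 0, -47],
  ],
  travel=[
    [34, -32, -4],
    [68, -65, -8],
    [102, -97, -12],
    [137, -130, -15],
    [171, -162, -19],
    [205, -194, -22],
    [239, -227, -26],
    [273, -259, -30],
    [307, -292, -34],
    [341, -324, -37],
  ],
  fingers=[1, 1, 1, 1, 1, 1, 1, 1, 1, 1],
)

```text
time: 2.0
tool_pos: [400.0, -216.0, 341.6]
ee_rot: [0.001, 0.866, 0.5, 0.0]
force: [0.7, -0.5, -0.1]
gripper_width: -0.2
```

```bash
cat >> h.py <<'E'
def to(p,yaw):  # p: TCP target, yaw: world direction (deg) of tool y, tool down
    s=robot.observe(); w,x,y,z=s["ee_rot"]; T=R.from_quat([x,y,z,w])
    a=np.radians(yaw); yy=np.array([np.cos(a),np.sin(a),0]); zz=np.array([0,0,-1.]); G=R.from_matrix(np.column_stack([np.cross(yy,zz),yy,zz]))
    print("t",s["time"],"now",np.round(s["tool_pos"],1),"travel",np.round(T.inv().apply(np.array(p)-s["tool_pos"]),1),"turn",np.round((T.inv()*G).as_rotvec(degrees=True),1),"F",np.round(s["force"],1),"w",round(s["gripper_width"],1))
E
python3 -c "
from h import *
to([480,175,360],17.4)"
```

```text
t 2.0 now [ 400.  -216.   341.6] travel [ 378.7 -126.2  -18.7] turn [  0.1   0.  -47.4] F [ 0.7 -0.5 -0.1] w -0.2
```

Call:
carry_out(
  angular=[
    [0, 0, -6],
    [0, 0, -12],
    [0, 0, -18],
    [0, 0, -24],
    [0, 0, -30],
    [0, 0, -36],
    [0, 0, -42],
    [0, 0, -47],
    [0, 0, -47],
    [0, 0, -47],
  ],
  travel=[
    [46, -15, -2],
    [92, -31, -5],
    [138, -46, -7],
    [184, -61, -9],
    [230, -77, -11],
    [276, -92, -14],
    [322, -107, -16],
    [365, -122, -18],
    [379, -126, -19],
    [379, -126, -19],
  ],
  fingers=[1, 1, 1, 1, 1, 1, 1, 1, 1, 1],
)

```text
time: 3.0
tool_pos: [480.9, 174.7, 359.9]
ee_rot: [-0.0, 0.595, 0.804, -0.0]
force: [-0.6, -0.0, 0.6]
gripper_width: 0.4
```

Run:
```python
from h import *
to([480,175,360],17.4)
c=cam("wrist"); save("wrist","w1.png")
print("cam at",np.round(-c[1].T@c[2]),np.round(c[1][2],2))
for k,z in dict(bottle_mouth=145,stopper_tab=167,retainer_pin=214,retainer_hinge=193,rack=0).items():
    for p in robot.pinpoint(k,"wrist")[:2]: print(k,round(p["conf"],2),np.round(p["at"]),np.round(atz("wrist",p["at"],z,c),1))
```

```text
t 3.0 now [480.9 174.7 359.9] travel [ 0.6 -0.8 -0.1] turn [-0.   0.  -0.4] F [-0.6 -0.   0.6] w 0.4
cam at [462. 241. 430.] [ 0.08 -0.26 -0.96]
stopper_tab 0.59 [233. 410.] [545.7 193.  167. ]
retainer_pin 0.89 [305. 424.] [558.  158.4 214. ]
retainer_hinge 0.95 [128. 423.] [523.  266.4 193. ]
rack 0.94 [198. 375.] [544.  190.8   0. ]
```

View pics/w1.png

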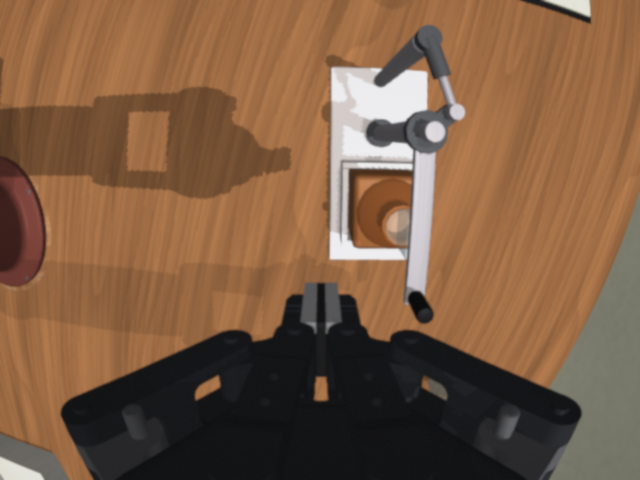

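The wrist view shows the shut arm from hinge (128,430) to pin (305,424), with the stopper at (233,400) partly under it and the strut posts above the hinge. Hinge to pin is 113 mm, which fits, and the rack's yaw is 108°. Next I go down behind the pin.

Run:
```python
from h import *
to([521,147,281],18)
H=np.array([522.5,266]); 
# arc: finger centre 20.5mm behind pin, tool y along tangent
a0=np.arctan2(159-266,557-522.5)
s=robot.observe(); w,x,y,z=s["ee_rot"]; 
B=np.array([521,147.]); a=np.radians(18); Y=np.array([np.cos(a),np.sin(a)]); X=np.array([-Y[1],Y[0]])
for th in np.arange(0,1.25,.1):
    A=a0+th; t=np.array([-np.sin(A),np.cos(A)]); p=H+112*np.array([np.cos(A),np.sin(A)])-20.5*t
    print(round(th,1),np.round([(p-B)@X,(p-B)@Y],0), round(np.degrees(th)))
```

```text
t 3.3 now [480.9 171.9 359.9] travel [-35.3  31.3  78.9] turn [ 0.   0.  -1.3] F [ 0.5 -0.3 -0. ] w -0.1
0.0 [ 1. 17.] 0
0.1 [-1. 29.] 6
0.2 [-1. 40.] 11
0.3 [-0. 51.] 17
0.4 [ 2. 63.] 23
0.5 [ 5. 74.] 29
0.6 [ 9. 84.] 34
0.7 [14. 94.] 40
0.8 [ 20. 104.] 46
0.9 [ 27. 113.] 52
1.0 [ 35. 121.] 57
1.1 [ 43. 129.] 63
1.2 [ 53. 135.] 69
```

Call:
carry_out(
  angular=[
    [0, 0, -1],
    [0, 0, -1],
    [0, 0, -1],
    [0, 0, -1],
    [0, 0, -1],
    [0, 0, -1],
    [0, 0, -1],
    [0, 0, -1],
    [0, 0, -1],
    [0, 0, -1],
  ],
  travel=[
    [-18, 15, 10],
    [-36, 30, 20],
    [-36, 31, 40],
    [-36, 31, 60],
    [-36, 31, 79],
    [-36, 31, 79],
    [-36, 31, 79],
    [-36, 31, 79],
    [-36, 31, 79],
    [-36, 31, 79],
  ],
  fingers=[1, 1, 1, 1, 1, 1, 1, 1, 1, 1],
)

```text
time: 4.3
tool_pos: [521.4, 147.7, 282.1]
ee_rot: [0.001, 0.589, 0.808, 0.001]
force: [-0.9, 0.3, -0.2]
gripper_width: 0.2
```

Run:
```python
from h import *
to([521,147,281],18)
for k in range(2): print(np.round(robot.observe()["tool_pos"],1))
save("wrist","w2.png")
to([521,147,281],18)
```

```text
t 4.3 now [521.4 147.7 282.1] travel [-0.6 -0.6  1.1] turn [ 0.1  0.  -0.2] F [-0.9  0.3 -0.2] w 0.2
[521.4 147.7 282.1]
[521.4 147.7 282.1]
t 4.35 now [521.3 147.7 281.8] travel [-0.6 -0.5  0.8] turn [ 0.1  0.  -0.2] F [ 0.   0.4 -0.9] w 0.1
```

View pics/w2.png

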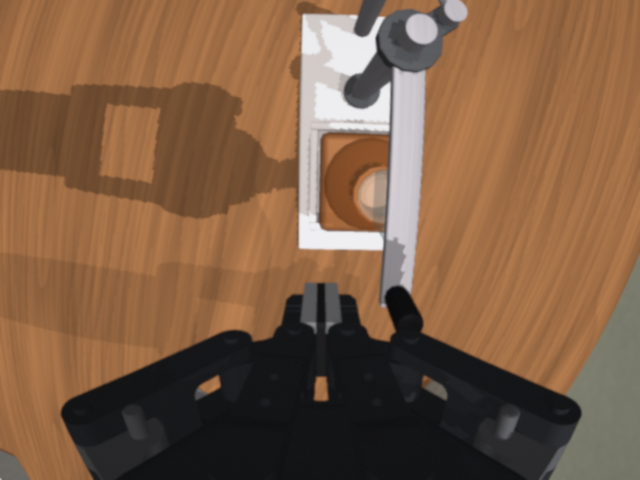

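Picture 4: the fingertips (320,300) are level with the pin (403,310) and just to its robot side, clear of the arm. Now pushing along the arc.

Call:
carry_out(
  angular=[
    [0, 0, 0],
    [0, 0, 0],
    [0, 0, -3],
    [0, 0, -6],
    [0, 0, -11],
    [0, 0, -17],
    [0, 0, -20],
    [0, 0, -23],
    [0, 0, -26],
    [0, 0, -29],
  ],
  travel=[
    [0, 6, 0],
    [0, 15, 0],
    [-1, 23, 0],
    [-1, 29, 0],
    [-1, 40, 0],
    [0, 51, 0],
    [1, 57, 0],
    [2, 63, 0],
    [3, 68, 0],
    [5, 74, 0],
  ],
  fingers=[1, 1, 1, 1, 1, 1, 1, 1, 1, 1],
)

```text
time: 5.35
tool_pos: [590.5, 175.3, 280.8]
ee_rot: [-0.0, 0.367, 0.93, -0.0]
force: [-2.7, -0.1, 0.2]
gripper_width: 0.3
```

Run:
```python
from h import *
print(robot.observe()["force"],robot.observe()["tool_pos"])
c=cam("wrist"); save("wrist","w3.png")
for k,z in dict(stopper_tab=167,bottle_mouth=145,retainer_pin=214).items():
    for p in robot.pinpoint(k,"wrist")[:1]: print(k,round(p["conf"],2),np.round(p["at"]),np.round(atz("wrist",p["at"],z,c),1))
H=np.array([522.5,266]); a0=np.arctan2(159-266,557-522.5)
for th in [.6,.7,.8,.9,1,1.1]:
    A=a0+th; t=np.array([-np.sin(A),np.cos(A)]); p=H+112*np.array([np.cos(A),np.sin(A)])-20.5*t
    to([*p,281],18+np.degrees(th))
```

```text
[-2.68633696 -0.08522343  0.19911108] [590.54824918 175.25778923 280.77221613]
stopper_tab 0.88 [187. 282.] [546.7 191.2 167. ]
retainer_pin 0.86 [316. 368.] [607.1 188.  214. ]
t 5.55 now [590.2 175.1 280.7] travel [-1.8 10.1 -0.3] turn [-0.   0.  -5.6] F [-0.8 -1.5 -1. ] w 0.1
t 5.55 now [590.2 175.1 280.7] travel [-2.2 21.5 -0.3] turn [ -0.    0.  -11.3] F [-0.8 -1.5 -1. ] w 0.1
t 5.55 now [590.2 175.1 280.7] travel [-1.5 32.9 -0.3] turn [ -0.    0.  -17.1] F [-0.8 -1.5 -1. ] w 0.1
t 5.55 now [590.2 175.1 280.7] travel [ 0.4 44.1 -0.3] turn [ -0.    0.  -22.8] F [-0.8 -1.5 -1. ] w 0.1
t 5.55 now [590.2 175.1 280.7] travel [ 3.3 55.1 -0.3] turn [ -0.   -0.  -28.5] F [-0.8 -1.5 -1. ] w 0.1
t 5.55 now [590.2 175.1 280.7] travel [ 7.4 65.7 -0.3] turn [ -0.   -0.  -34.3] F [-0.8 -1.5 -1. ] w 0.1
```

Contact force is about 2 N and the pin has moved 0.51 rad, as planned. Continuing past 0.9, then backing off.

Call:
carry_out(
  angular=[
    [0, 0, -6],
    [0, 0, -11],
    [0, 0, -17],
    [0, 0, -23],
    [0, 0, -28],
    [0, 0, -34],
    [0, 0, -34],
    [0, 0, -34],
    [0, 0, -34],
    [0, 0, -30],
  ],
  travel=[
    [-2, 10, 0],
    [-2, 22, 0],
    [-1, 33, 0],
    [0, 44, 0],
    [3, 55, 0],
    [7, 66, 0],
    [7, 66, 0],
    [7, 66, 0],
    [5, 62, -30],
    [2, 50, -70],
  ],
  fingers=[1, 1, 1, 1, 1, 1, 1, 1, 0.5, 0.5],
)

```text
time: 6.55
tool_pos: [621.4, 212.4, 347.8]
ee_rot: [-0.003, 0.117, 0.993, -0.001]
force: [0.4, -0.8, 0.7]
gripper_width: 28.2
```

Run:
```python
from h import *
c=cam("wrist"); save("wrist","w4.png")
for k,z in dict(stopper_tab=167,bottle_mouth=145,retainer_pin=214,retainer_hinge=193).items():
    for p in robot.pinpoint(k,"wrist")[:1]: print(k,round(p["conf"],2),np.round(p["at"]),np.round(atz("wrist",p["at"],z,c),1))
to([500,178,330],18)
```

```text
retainer_pin 0.77 [217. 496.] [622.2 321.9 214. ]
retainer_hinge 0.68 [ 74. 367.] [523.7 264.6 193. ]
t 6.8 now [622.5 212.4 351. ] travel [111.3 -61.6  21. ] turn [ 0.   0.  58.7] F [-0.7  0.3  0.8] w 42.6
```

View pics/w4.png

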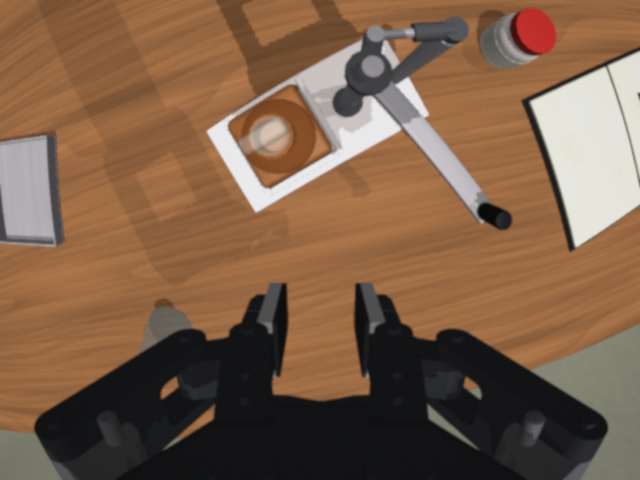

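Picture 5: the pin (495,215) has swung to 1.77 rad, so the arm is at its open stop. The stopper at (268,135) is uncovered, and the jar and flask are untouched. Next I hover above the stopper.

```bash
python3 -c "
from h import *
to([546,192,295],18)"
```

```text
t 6.8 now [622.5 212.4 351. ] travel [ 69.8 -37.4  56. ] turn [ 0.   0.  58.7] F [-0.7  0.3  0.8] w 42.6
```

Call:
carry_out(
  angular=[
    [0, 0, 7],
    [0, 0, 14],
    [0, 0, 22],
    [0, 0, 30],
    [0, 0, 38],
    [0, 0, 46],
    [0, 0, 54],
    [0, 0, 59],
    [0, 0, 59],
    [0, 0, 59],
  ],
  travel=[
    [9, -5, 7],
    [18, -9, 14],
    [26, -14, 21],
    [35, -19, 28],
    [44, -24, 35],
    [53, -28, 42],
    [61, -33, 49],
    [70, -37, 56],
    [70, -37, 56],
    [70, -37, 56],
  ],
  fingers=[0.5, 0.5, 0.5, 0.5, 0.5, 0.5, 0.5, 0.5, 0.5, 0.5],
)

```text
time: 7.8
tool_pos: [545.7, 192.7, 293.6]
ee_rot: [-0.001, 0.588, 0.809, -0.001]
force: [0.1, -0.0, 0.7]
gripper_width: 42.8
```

Run:
```python
from h import *
to([546,192,295],18)
c=cam("wrist"); save("wrist","w5.png",(160,120,480,360),2.5)
for k,z in dict(stopper_tab=167,bottle_mouth=145,retainer_hinge=193).items():
    for p in robot.pinpoint(k,"wrist")[:1]: print(k,round(p["conf"],2),np.round(p["at"]),np.round(atz("wrist",p["at"],z,c),1))
```

```text
t 7.8 now [545.7 192.7 293.6] travel [-0.8  0.1 -1.4] turn [-0.1 -0.  -0.1] F [ 0.1 -0.   0.7] w 42.8
stopper_tab 0.8 [262. 318.] [545.3 192.2 167. ]
retainer_hinge 0.91 [125. 323.] [524.6 263.7 193. ]
```

View pics/w5.png

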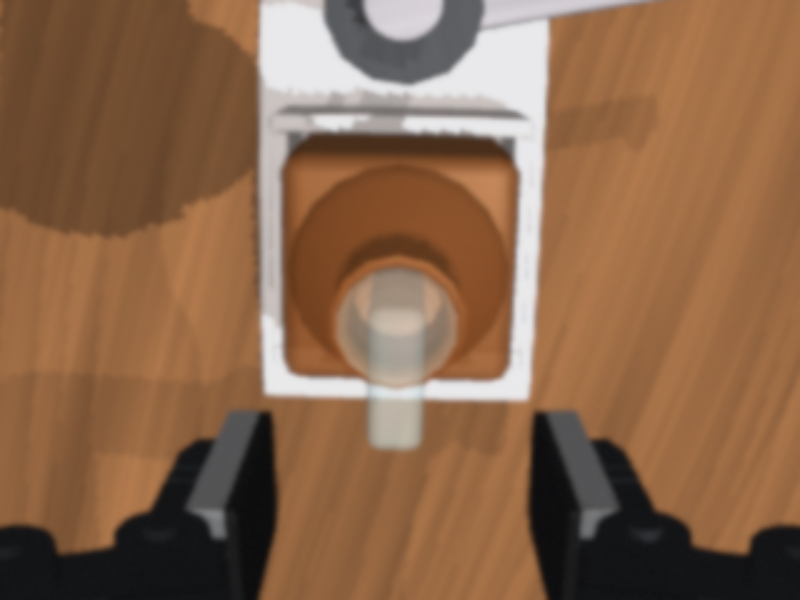

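Picture 6: the tab (crop col 395) lines up with the tool and sits about 1 mm left of the finger centre (402). Descending to grasp.

Call:
carry_out(
  angular=[
    [0, 0, 0],
    [0, 0, 0],
    [0, 0, 0],
    [0, 0, 0],
    [0, 0, 0],
    [0, 0, 0],
    [0, 0, 0],
    [0, 0, 0],
    [0, 0, 0],
    [0, 0, 0],
  ],
  travel=[
    [0, -1, 15],
    [0, -1, 30],
    [0, -1, 45],
    [0, -1, 57],
    [0, -1, 65],
    [0, -1, 65],
    [0, -1, 65],
    [0, -1, 65],
    [0, -1, 65],
    [0, -1, 65],
  ],
  fingers=[0.5, 0.5, 0.5, 0.5, 0.5, 0.5, 1, 1, 1, 1],
)

```text
time: 9.0
tool_pos: [545.3, 192.5, 231.1]
ee_rot: [0.0, 0.589, 0.808, 0.0]
force: [-3.7, -1.9, 4.0]
gripper_width: 10.7
```

Call:
carry_out(
  angular=[
    [0, 0, 0],
    [0, 0, 0],
    [0, 0, 0],
    [0, 0, 0],
    [0, 0, 0],
    [0, 0, 0],
    [0, 0, 0],
    [0, 0, 0],
    [0, 0, 0],
    [0, 0, 0],
  ],
  travel=[
    [0, 0, 0],
    [0, 0, 0],
    [0, 0, 0],
    [0, 0, 0],
    [0, 0, 0],
    [0, 0, 0],
    [0, 0, 0],
    [0, 0, 0],
    [0, 0, 0],
    [0, 0, 0],
  ],
  fingers=[1, 1, 1, 1, 1, 1, 1, 1, 1, 1],
)

```text
time: 10.0
tool_pos: [545.3, 192.5, 231.0]
ee_rot: [0.0, 0.589, 0.808, 0.0]
force: [-3.1, -2.1, 5.4]
gripper_width: 10.8
```

```bash
python3 -c "
from h import *
to([546,192,229],18); print(robot.observe()['ft_torque'],robot.observe()['q'])"
```

```text
t 10.0 now [545.3 192.5 231. ] travel [-0.7  0.5  2. ] turn [ 0.   0.  -0.2] F [-3.1 -2.1  5.4] w 10.8
[-0.29856298  0.53170886 -0.03260416] [ 2.10773613e-01 -2.21047405e-03  1.79296038e+00 -3.92260238e-04
  1.35004909e+00 -1.00196357e-01]
```

Gripped at 10.8 mm with small preloads. Starting the twist-and-ease, rising about 2 mm per 0.9 rad.

Call:
carry_out(
  angular=[
    [0, 0, -8],
    [0, 0, -16],
    [0, 0, -24],
    [0, 0, -32],
    [0, 0, -40],
    [0, 0, -32],
    [0, 0, -24],
    [0, 0, -16],
    [0, 0, -8],
    [0, 0, 0],
  ],
  travel=[
    [0, -0.5, 0],
    [0, -0.5, -0.3],
    [0, -0.5, -0.6],
    [0, -0.5, -0.9],
    [0, -0.5, -1.2],
    [0, -0.5, -1.2],
    [0, -0.5, -1.5],
    [0, -0.5, -1.8],
    [0, -0.5, -2.1],
    [0, -0.5, -2.4],
  ],
  fingers=[1, 1, 1, 1, 1, 1, 1, 1, 1, 1],
)

```text
time: 11.0
tool_pos: [544.5, 192.5, 231.4]
ee_rot: [-0.0, 0.591, 0.807, 0.0]
force: [-0.3, -0.9, -2.0]
gripper_width: 10.9
```

```bash
python3 -c "
from h import *
to([546,192,229],18); print(robot.observe()['ft_torque'],robot.observe()['q'][5])"
```

```text
t 11.0 now [544.5 192.5 231.4] travel [-1.   1.3  2.4] turn [-0.  -0.  -0.5] F [-0.3 -0.9 -2. ] w 10.9
[-0.04183188  0.02587653  0.14274918] -0.09489516210609925
```

Call:
carry_out(
  angular=[
    [0, 0, 8],
    [0, 0, 16],
    [0, 0, 24],
    [0, 0, 32],
    [0, 0, 40],
    [0, 0, 32],
    [0, 0, 24],
    [0, 0, 16],
    [0, 0, 8],
    [0, 0, 0],
  ],
  travel=[
    [0, 0, -0.3],
    [0, 0, -0.6],
    [0, 0, -0.9],
    [0, 0, -1.2],
    [0, 0, -1.5],
    [0, 0, -1.5],
    [0, 0, -1.8],
    [0, 0, -2.1],
    [0, 0, -2.4],
    [0, 0, -2.7],
  ],
  fingers=[1, 1, 1, 1, 1, 1, 1, 1, 1, 1],
)

```text
time: 12.0
tool_pos: [544.2, 192.4, 233.3]
ee_rot: [-0.001, 0.587, 0.81, -0.0]
force: [-0.5, -0.5, -3.2]
gripper_width: 11.1
```

Call:
carry_out(
  angular=[
    [0, 0, -8],
    [0, 0, -16],
    [0, 0, -24],
    [0, 0, -32],
    [0, 0, -40],
    [0, 0, -32],
    [0, 0, -24],
    [0, 0, -16],
    [0, 0, -8],
    [0, 0, 0],
  ],
  travel=[
    [0, 0, -0.3],
    [0, 0, -0.6],
    [0, 0, -0.9],
    [0, 0, -1.2],
    [0, 0, -1.5],
    [0, 0, -1.5],
    [0, 0, -1.8],
    [0, 0, -2.1],
    [0, 0, -2.4],
    [0, 0, -2.7],
  ],
  fingers=[1, 1, 1, 1, 1, 1, 1, 1, 1, 1],
)

```text
time: 13.0
tool_pos: [544.1, 192.3, 235.8]
ee_rot: [-0.001, 0.591, 0.807, -0.001]
force: [0.9, -0.5, -4.4]
gripper_width: 11.2
```

Run:
```python
from h import *
save("wrist","w6.png",(160,120,480,360),2.5)
to([546,192,229],18)
c=cam("wrist")
for k,z in dict(stopper_tab=174,bottle_mouth=145).items():
    for p in robot.pinpoint(k,"wrist")[:1]: print(k,round(p["conf"],2),np.round(p["at"]),np.round(atz("wrist",p["at"],z,c),1))
```

```text
t 13.05 now [544.1 192.4 235.8] travel [-0.9  1.7  6.8] turn [-0.1 -0.  -0.7] F [-0.2  0.4 -6.1] w 10.8
stopper_tab 0.56 [314. 321.] [545.  193.4 174. ]
```

View pics/w6.png

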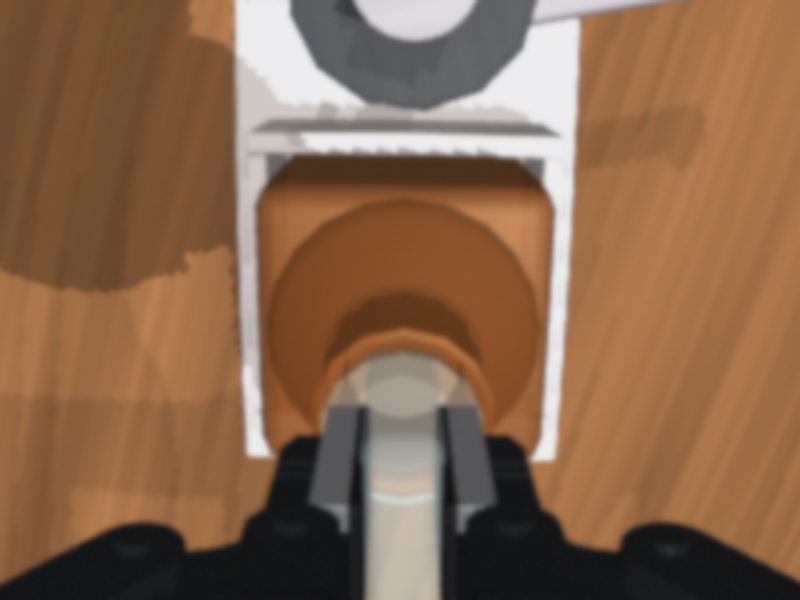

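Picture 7: the stopper is gripped between the pads with the bottle still in its well. The pull has grown to 4–6 N, close to the bottle's weight, so I twist with no rise for a call to relax it.

Call:
carry_out(
  angular=[
    [0, 0, 8.5],
    [0, 0, 17],
    [0, 0, 25.5],
    [0, 0, 34],
    [0, 0, 42],
    [0, 0, 34],
    [0, 0, 25.5],
    [0, 0, 17],
    [0, 0, 8.5],
    [0, 0, 0],
  ],
  travel=[
    [0, 0, 0],
    [0, 0, 0],
    [0, 0, 0],
    [0, 0, 0],
    [0, 0, 0],
    [0, 0, 0],
    [0, 0, 0],
    [0, 0, 0],
    [0, 0, 0],
    [0, 0, 0],
  ],
  fingers=[1, 1, 1, 1, 1, 1, 1, 1, 1, 1],
)

```text
time: 14.15
tool_pos: [544.8, 192.5, 237.8]
ee_rot: [0.0, 0.585, 0.811, 0.0]
force: [-0.6, 0.1, -2.0]
gripper_width: 11.0
```

Run:
```python
from h import *
to([546,192,229],18)
f=[]
for i in range(4): save("wrist","tmp.png"); f.append(robot.observe()["force"])
print(np.round(f,1))
```

```text
t 14.15 now [544.8 192.5 237.8] travel [-0.9  1.   8.8] turn [ 0.  -0.   0.3] F [-0.6  0.1 -2. ] w 11.0
[[-0.3  0.1 -1.3]
 [ 0.3 -0.5 -1.1]
 [ 0.4  0.8 -1.6]
 [-0.1 -0.6 -1.6]]
```

The pull relaxed to about 1.5 N, with the tool about 7 mm up. Continuing at 2.2 mm per 85°.

Call:
carry_out(
  angular=[
    [0, 0, -8.5],
    [0, 0, -17],
    [0, 0, -25.5],
    [0, 0, -34],
    [0, 0, -42],
    [0, 0, -34],
    [0, 0, -25.5],
    [0, 0, -17],
    [0, 0, -8.5],
    [0, 0, 0],
  ],
  travel=[
    [0, 0, -0.2],
    [0, 0, -0.5],
    [0, 0, -0.8],
    [0, 0, -1.1],
    [0, 0, -1.3],
    [0, 0, -1.3],
    [0, 0, -1.5],
    [0, 0, -1.8],
    [0, 0, -2.1],
    [0, 0, -2.2],
  ],
  fingers=[1, 1, 1, 1, 1, 1, 1, 1, 1, 1],
)

```text
time: 15.35
tool_pos: [544.5, 192.4, 239.5]
ee_rot: [-0.0, 0.592, 0.806, -0.0]
force: [0.4, -0.2, -2.8]
gripper_width: 11.6
```

Call:
carry_out(
  angular=[
    [0, 0, 8.5],
    [0, 0, 17],
    [0, 0, 25.5],
    [0, 0, 34],
    [0, 0, 42],
    [0, 0, 34],
    [0, 0, 25.5],
    [0, 0, 17],
    [0, 0, 8.5],
    [0, 0, 0],
  ],
  travel=[
    [0, 0, -0.2],
    [0, 0, -0.5],
    [0, 0, -0.8],
    [0, 0, -1.1],
    [0, 0, -1.3],
    [0, 0, -1.3],
    [0, 0, -1.5],
    [0, 0, -1.8],
    [0, 0, -2.1],
    [0, 0, -2.2],
  ],
  fingers=[1, 1, 1, 1, 1, 1, 1, 1, 1, 1],
)

```text
time: 16.35
tool_pos: [544.5, 192.4, 241.6]
ee_rot: [-0.0, 0.587, 0.809, -0.0]
force: [0.2, -0.0, -3.1]
gripper_width: 11.1
```

Steady at about 3 N. Repeating.

Call:
carry_out(
  angular=[
    [0, 0, -8.5],
    [0, 0, -17],
    [0, 0, -25.5],
    [0, 0, -34],
    [0, 0, -42],
    [0, 0, -34],
    [0, 0, -25.5],
    [0, 0, -17],
    [0, 0, -8.5],
    [0, 0, 0],
  ],
  travel=[
    [0, 0, -0.2],
    [0, 0, -0.5],
    [0, 0, -0.8],
    [0, 0, -1.1],
    [0, 0, -1.3],
    [0, 0, -1.3],
    [0, 0, -1.5],
    [0, 0, -1.8],
    [0, 0, -2.1],
    [0, 0, -2.2],
  ],
  fingers=[1, 1, 1, 1, 1, 1, 1, 1, 1, 1],
)

```text
time: 17.35
tool_pos: [544.4, 192.3, 243.8]
ee_rot: [-0.0, 0.592, 0.806, -0.0]
force: [0.1, -0.5, -3.3]
gripper_width: 11.1
```

Call:
carry_out(
  angular=[
    [0, 0, 8.5],
    [0, 0, 17],
    [0, 0, 25.5],
    [0, 0, 34],
    [0, 0, 42],
    [0, 0, 34],
    [0, 0, 25.5],
    [0, 0, 17],
    [0, 0, 8.5],
    [0, 0, 0],
  ],
  travel=[
    [0, 0, -0.2],
    [0, 0, -0.5],
    [0, 0, -0.8],
    [0, 0, -1.1],
    [0, 0, -1.3],
    [0, 0, -1.3],
    [0, 0, -1.5],
    [0, 0, -1.8],
    [0, 0, -2.1],
    [0, 0, -2.2],
  ],
  fingers=[1, 1, 1, 1, 1, 1, 1, 1, 1, 1],
)

```text
time: 18.35
tool_pos: [544.5, 192.3, 246.0]
ee_rot: [-0.0, 0.587, 0.809, -0.0]
force: [0.2, -0.1, -2.5]
gripper_width: 10.8
```

Call:
carry_out(
  angular=[
    [0, 0, -8.5],
    [0, 0, -17],
    [0, 0, -25.5],
    [0, 0, -34],
    [0, 0, -42],
    [0, 0, -34],
    [0, 0, -25.5],
    [0, 0, -17],
    [0, 0, -8.5],
    [0, 0, 0],
  ],
  travel=[
    [0, 0, -0.2],
    [0, 0, -0.5],
    [0, 0, -0.8],
    [0, 0, -1.1],
    [0, 0, -1.3],
    [0, 0, -1.3],
    [0, 0, -1.5],
    [0, 0, -1.8],
    [0, 0, -2.1],
    [0, 0, -2.2],
  ],
  fingers=[1, 1, 1, 1, 1, 1, 1, 1, 1, 1],
)

```text
time: 19.35
tool_pos: [545.0, 192.5, 249.4]
ee_rot: [0.0, 0.592, 0.806, 0.001]
force: [-0.3, -0.5, -0.6]
gripper_width: 11.2
```

Call:
carry_out(
  angular=[
    [0, 0, 8.5],
    [0, 0, 17],
    [0, 0, 25.5],
    [0, 0, 34],
    [0, 0, 42],
    [0, 0, 34],
    [0, 0, 25.5],
    [0, 0, 17],
    [0, 0, 8.5],
    [0, 0, 0],
  ],
  travel=[
    [0, 0, -0.2],
    [0, 0, -0.5],
    [0, 0, -0.8],
    [0, 0, -1.1],
    [0, 0, -1.3],
    [0, 0, -1.3],
    [0, 0, -1.5],
    [0, 0, -1.8],
    [0, 0, -2.1],
    [0, 0, -2.2],
  ],
  fingers=[1, 1, 1, 1, 1, 1, 1, 1, 1, 1],
)

```text
time: 20.35
tool_pos: [545.0, 192.5, 251.5]
ee_rot: [0.0, 0.587, 0.809, 0.001]
force: [-0.7, -0.1, -1.3]
gripper_width: 11.1
```

Run:
```python
from h import *
f=[]
for i in range(3): save("wrist","w7.png",(160,120,480,360),2.5); f.append(robot.observe()["force"])
print(np.round(f,1)); to([546,192,229],18)
```

```text
[[ 0.6  0.4 -0.5]
 [ 0.2  0.1 -1. ]
 [ 0.2 -0.4 -0.7]]
t 20.5 now [544.9 192.5 251.4] travel [-0.8  0.9 22.4] turn [ 0.1  0.  -0.4] F [ 0.2 -0.4 -0.7] w 10.7
```

The stopper is free of the neck's grip at 0.7 N, about its own weight. Lifting it clear.

Call:
carry_out(
  angular=[
    [0, 0, 0],
    [0, 0, 0],
    [0, 0, 0],
    [0, 0, 0],
    [0, 0, 0],
    [0, 0, 0],
    [0, 0, 0],
    [0, 0, 0],
    [0, 0, 0],
    [0, 0, 0],
  ],
  travel=[
    [0, 0, -1],
    [0, 0, -3],
    [0, 0, -6],
    [0, 0, -10],
    [0, 0, -15],
    [0, 0, -22],
    [0, 0, -30],
    [0, 0, -40],
    [0, 0, -50],
    [0, 0, -60],
  ],
  fingers=[1, 1, 1, 1, 1, 1, 1, 1, 1, 1],
)

```text
time: 21.5
tool_pos: [544.7, 192.4, 312.2]
ee_rot: [0.0, 0.589, 0.808, 0.0]
force: [-0.4, -0.0, -0.6]
gripper_width: 11.1
```

Run:
```python
from h import *
to([502,-185,260],18)
save("side","s1.png",(220,200,460,400),3.3)
```

```text
t 21.5 now [544.7 192.4 312.2] travel [-346.2 -156.2   52.1] turn [ 0.   0.  -0.2] F [-0.4 -0.  -0.6] w 11.1
```

View pics/s1.png

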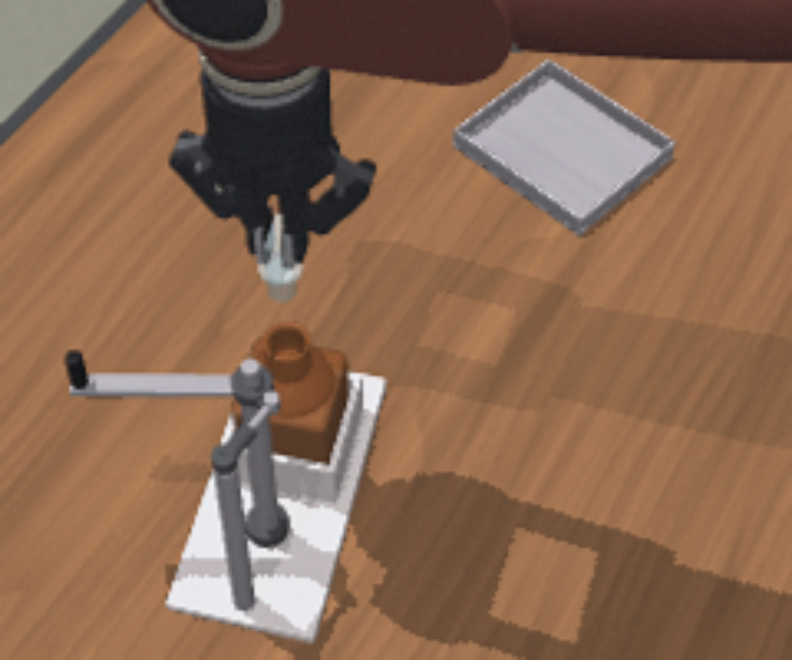

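Picture 8: the stopper hangs free at (280,265) and the bottle stands in its well with an open mouth (287,340). The retainer is open and the tray is at (565,147). Carrying the stopper over to the tray.

Call:
carry_out(
  angular=[
    [0, 0, 0],
    [0, 0, 0],
    [0, 0, 0],
    [0, 0, 0],
    [0, 0, 0],
    [0, 0, 0],
    [0, 0, 0],
    [0, 0, 0],
    [0, 0, 0],
    [0, 0, 0],
  ],
  travel=[
    [-20, -9, 0],
    [-58, -26, 3],
    [-100, -45, 10],
    [-144, -65, 18],
    [-188, -85, 26],
    [-232, -105, 34],
    [-274, -124, 42],
    [-310, -140, 48],
    [-334, -151, 52],
    [-346, -156, 52],
  ],
  fingers=[1, 1, 1, 1, 1, 1, 1, 1, 1, 1],
)

```text
time: 22.55
tool_pos: [501.3, -186.7, 258.4]
ee_rot: [-0.001, 0.59, 0.807, -0.0]
force: [-0.3, -0.8, -0.2]
gripper_width: 11.3
```

Run:
```python
from h import *
c=cam("wrist"); save("wrist","w8.png")
for p in robot.pinpoint("tray","wrist")[:2]: print(p, np.round(atz("wrist",p["at"],0,c),1))
f=[]
for i in range(3): save("wrist","tmp.png"); f.append(robot.observe()["force"])
print(np.round(f,1),robot.observe()["ee_rot"]); to([502,-185,123],18)
```

```text
{'at': [219.4, 318.8], 'conf': 0.89} [ 502.5 -192.6    0. ]
[[-0.2  0.1  0.4]
 [-0.5  0.4 -0.4]
 [-0.4 -0.1 -1.4]] [1.08117574e-04 5.88536692e-01 8.08470444e-01 3.03931779e-04]
t 22.8 now [ 502.4 -183.7  259.3] travel [ -1.2  -0.9 136.3] turn [ 0.  -0.  -0.1] F [-0.4 -0.1 -1.4] w 11.4
```

View pics/w8.png

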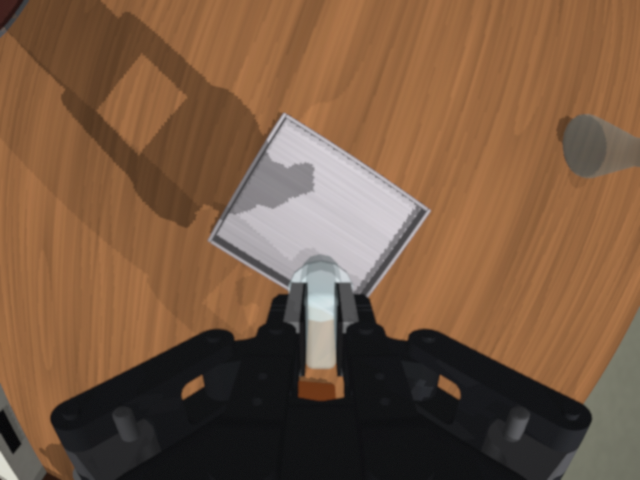

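Picture 9: the tray (centre about (320,219)) sits below the stopper and the measured centre agrees within 5 mm. Lowering.

Call:
carry_out(
  angular=[
    [0, 0, 0],
    [0, 0, 0],
    [0, 0, 0],
    [0, 0, 0],
    [0, 0, 0],
    [0, 0, 0],
    [0, 0, 0],
    [0, 0, 0],
    [0, 0, 0],
    [0, 0, 0],
  ],
  travel=[
    [-2, 0, 10],
    [-4, 0, 30],
    [-4, 0, 52],
    [-4, 0, 75],
    [-4, 0, 96],
    [-4, 0, 112],
    [-4, 0, 123],
    [-4, 0, 130],
    [-4, 0, 134],
    [-4, 0, 134],
  ],
  fingers=[1, 1, 1, 1, 1, 1, 1, 1, 1, 1],
)

```text
time: 23.8
tool_pos: [503.4, -188.6, 124.9]
ee_rot: [0.0, 0.589, 0.808, 0.0]
force: [-0.0, 0.1, -0.1]
gripper_width: 10.7
```

Call:
carry_out(
  angular=[
    [0, 0, 0],
    [0, 0, 0],
    [0, 0, 0],
    [0, 0, 0],
    [0, 0, 0],
    [0, 0, 0],
    [0, 0, 0],
    [0, 0, 0],
    [0, 0, 0],
    [0, 0, 0],
  ],
  travel=[
    [0, 0, 1],
    [0, 0, 2],
    [0, 0, 3],
    [0, 0, 4],
    [0, 0, 5],
    [0, 0, 6],
    [0, 0, 7],
    [0, 0, 8],
    [0, 0, 8],
    [0, 0, 8],
  ],
  fingers=[1, 1, 1, 1, 1, 1, 1, 1, 1, 1],
)

```text
time: 24.8
tool_pos: [503.2, -188.5, 116.9]
ee_rot: [-0.0, 0.589, 0.808, 0.0]
force: [-0.5, -0.6, -1.6]
gripper_width: 11.2
```

Run:
```python
from h import *
f=[]
for i in range(3): save("side","s2.png"); f.append(robot.observe()["force"])
print(np.round(f,1)); to([502,-185,113],18)
```

```text
[[-0.5 -0.2 -1.4]
 [ 0.4 -0.1 -0.2]
 [ 0.7  0.2 -0.1]]
t 24.95 now [ 503.3 -188.6  117. ] travel [ 3.8 -0.1  4. ] turn [ 0.   0.  -0.2] F [ 0.7  0.2 -0.1] w 11.1
```

Call:
carry_out(
  angular=[
    [0, 0, 0],
    [0, 0, 0],
    [0, 0, 0],
    [0, 0, 0],
    [0, 0, 0],
    [0, 0, 0],
    [0, 0, 0],
    [0, 0, 0],
    [0, 0, 0],
    [0, 0, 0],
  ],
  travel=[
    [0, 0, 0.4],
    [0, 0, 0.8],
    [0, 0, 1.2],
    [0, 0, 1.6],
    [0, 0, 2],
    [0, 0, 2.4],
    [0, 0, 2.8],
    [0, 0, 3],
    [0, 0, 3],
    [0, 0, 3],
  ],
  fingers=[1, 1, 1, 1, 1, 1, 1, 1, 1, 1],
)

```text
time: 25.95
tool_pos: [503.2, -188.6, 113.9]
ee_rot: [0.0, 0.589, 0.808, 0.0]
force: [0.5, -0.3, -1.0]
gripper_width: 10.9
```

Call:
carry_out(
  angular=[
    [0, 0, 0],
    [0, 0, 0],
    [0, 0, 0],
    [0, 0, 0],
    [0, 0, 0],
    [0, 0, 0],
    [0, 0, 0],
    [0, 0, 0],
    [0, 0, 0],
    [0, 0, 0],
  ],
  travel=[
    [0, 0, 0.2],
    [0, 0, 0.4],
    [0, 0, 0.6],
    [0, 0, 0.8],
    [0, 0, 1],
    [0, 0, 1.2],
    [0, 0, 1.4],
    [0, 0, 1.5],
    [0, 0, 1.5],
    [0, 0, 1.5],
  ],
  fingers=[1, 1, 1, 1, 1, 1, 1, 1, 1, 1],
)

```text
time: 26.95
tool_pos: [503.3, -188.6, 113.1]
ee_rot: [-0.0, 0.589, 0.808, -0.0]
force: [-3.6, 1.4, 6.0]
gripper_width: 11.3
```

Contact (6 N). Easing off half a millimetre, then opening slowly.

Call:
carry_out(
  angular=[
    [0, 0, 0],
    [0, 0, 0],
    [0, 0, 0],
    [0, 0, 0],
    [0, 0, 0],
    [0, 0, 0],
    [0, 0, 0],
    [0, 0, 0],
    [0, 0, 0],
    [0, 0, 0],
  ],
  travel=[
    [0, 0, -0.3],
    [0, 0, -0.6],
    [0, 0, -0.6],
    [0, 0, -0.6],
    [0, 0, -0.6],
    [0, 0, -0.6],
    [0, 0, -0.6],
    [0, 0, -0.6],
    [0, 0, -0.6],
    [0, 0, -0.6],
  ],
  fingers=[1, 1, 1, 0.86, 0.84, 0.81, 0.77, 0.72, 0.66, 0.6],
)

```text
time: 27.95
tool_pos: [503.3, -188.6, 113.0]
ee_rot: [0.0, 0.589, 0.808, 0.0]
force: [-0.4, 0.4, -1.0]
gripper_width: 34.3
```

Run:
```python
from h import *
save("wrist","w9.png")
to([502,-185,113],18)
```

```text
t 28.0 now [ 503.3 -188.6  113. ] travel [ 3.8 -0.1 -0. ] turn [ 0.   0.  -0.2] F [ 0.5 -0.1  0.2] w 34.6
```

View pics/w9.png

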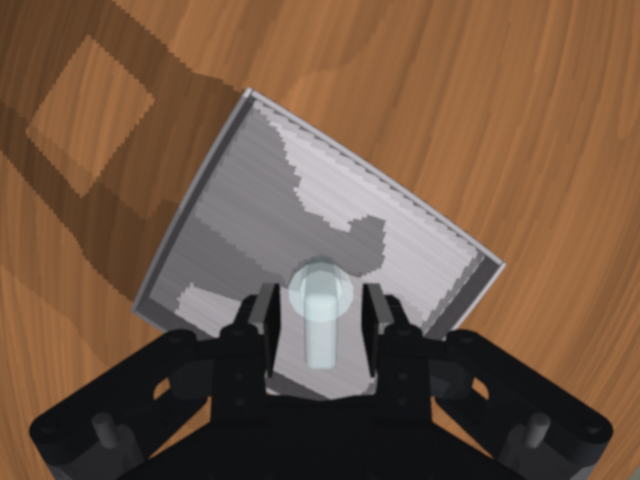

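Picture 10: the stopper stands upright between the open pads at (320,310), well inside the tray. Withdrawing straight up.

Call:
carry_out(
  angular=[
    [0, 0, 0],
    [0, 0, 0],
    [0, 0, 0],
    [0, 0, 0],
    [0, 0, 0],
    [0, 0, 0],
    [0, 0, 0],
    [0, 0, 0],
    [0, 0, 0],
    [0, 0, 0],
  ],
  travel=[
    [0, 0, -4],
    [0, 0, -12],
    [0, 0, -24],
    [0, 0, -40],
    [0, 0, -60],
    [0, 0, -85],
    [0, 0, -110],
    [0, 0, -140],
    [0, 0, -160],
    [0, 0, -160],
  ],
  fingers=[0.5, 0.5, 0.5, 0.5, 0.5, 0.5, 0.5, 0.5, 0.5, 0.5],
)

```text
time: 29.0
tool_pos: [504.8, -189.4, 278.4]
ee_rot: [0.004, 0.589, 0.808, 0.001]
force: [0.1, -0.6, 1.0]
gripper_width: 42.8
```

Run:
```python
from h import *
Z=dict(rack=0,bottle_mouth=145,stopper_tab=65-16,retainer_pin=214,flask=0,jar=0,tube_rack=0)
for n in("scene","side"):
    save(n,n+"9.png")
    for k,z in Z.items():
        for p in robot.pinpoint(k,n)[:1]: print(n,k,round(p["conf"],2),np.round(p["at"]),np.round(atz(n,p["at"],z)))
a=cv2.imread("pics/scene9.png")[130:330,130:500]; b=cv2.imread("pics/side9.png")[170:470,230:460]
a=cv2.resize(a,(440,int(200*440/370))); b=cv2.resize(b,(360,470)); im=np.zeros((470,800,3),np.uint8); im[:a.shape[0],:440]=a; im[:,440:]=b
cv2.imwrite("pics/final.png",im); to([500,-185,270],18)
```

```text
scene rack 0.82 [242. 382.] [542. 194.   0.]
scene bottle_mouth 0.61 [218. 388.] [552. 194. 145.]
scene stopper_tab 0.64 [226. 252.] [ 508. -182.   49.]
scene retainer_pin 0.84 [225. 441.] [618. 318. 214.]
scene flask 0.68 [305. 309.] [737. -26.   0.]
scene jar 0.64 [226. 469.] [493. 460.   0.]
scene tube_rack 0.98 [245. 168.] [ 534. -431.    0.]
side rack 0.98 [336. 308.] [547. 194.   0.]
side bottle_mouth 0.77 [302. 304.] [551. 193. 145.]
side stopper_tab 0.56 [238. 392.] [ 491. -180.   49.]
side retainer_pin 0.57 [311. 243.] [620. 319. 214.]
side flask 0.86 [252. 294.] [735. -29.   0.]
side jar 0.71 [441. 264.] [490. 466.   0.]
side tube_rack 0.76 [194. 407.] [ 549. -432.    0.]
t 29.8 now [ 503.3 -188.6  273. ] travel [ 4.4 -2.   3. ] turn [ 0.   0.  -0.2] F [-0.7  0.7  0.1] w 42.6
```

View pics/final.png

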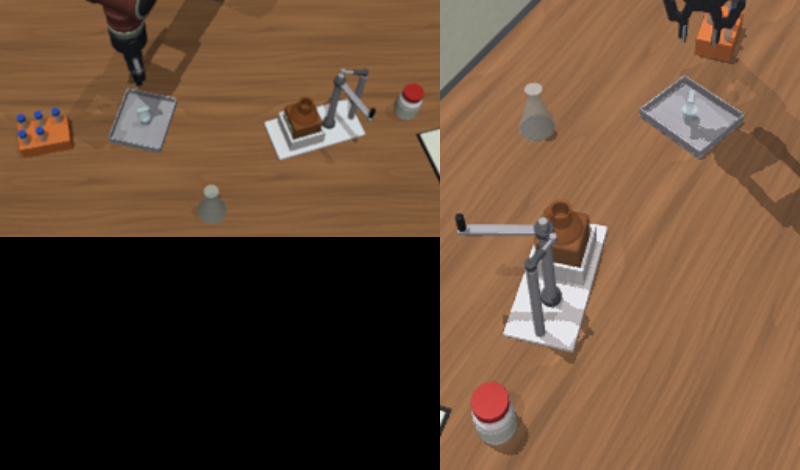

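Picture 11: the stopper stands in the tray at (143,115) in scene and (690,108) in side. The arm is open, the bottle is down in the rack, and the bystanders are in place. Handing in.

```bash
python3 -c "
from h import *
print(robot.finish_job())"
```

```text
the job is handed in; nothing more can be done
None
```

The job is done and handed in at about 30 s of the 72 s allowed; no verdict was reported.

- **Retainer:** I pushed the pin along its arc with closed fingers, and it snapped over. It measured 1.77 rad right after, against the open stop at 1.8, and it is still open in the last pictures.
- **Stopper removal:** I freed it with swings of about ±40° while raising it 2–3 mm per call. The pull was mostly 2–3 N, but after the third twisting call, readings rose to 4.4–6.1 N, about the bottle's weight. I then twisted without raising until it eased to 1.5 N, and continued more slowly. A slight momentary lift of the bottle at that peak can't be ruled out. It looks fully down in the last pictures, though the mouth estimates there were 5–13 mm off the first ones in x, within the spread of the networks' readings.
- **Placing:** The stopper touched the tray floor at about 6 N, and I released it slowly. It stands upright near the middle of the tray with the gripper clear.
- **Bystanders:** The flask, jar and tube rack are in the same places, to within the networks' scatter of about 1–2 cm.
- **Picture budget:** I viewed 11 pictures, one over the budget of 10.

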